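# Index the medicine carousel to its locking position and lock it

## Task

Lock the medicine carousel: its lock button goes fully in at only one of the six click positions, which nothing on the outside shows and where it does not stand now. Turn the carousel by its knob from click to click, trying the button gently at each, until the button goes fully down and stays there. Do not force the button when it is blocked, and leave the other things on the worktop where they are.

Things in the scene. Friction and masses are not known exactly. Their poses are not given: they have to be found in the camera images.
- carousel: Fixed base of the medicine carousel: a white round housing, 265 mm across, top 50 mm above the worktop; origin at the centre of its underside, z up. Its -x axis points from the centre to the lock button. A turret with six medicine bottles turns on it about the base's z axis, moved by a hexagonal knob.
- disc_centre (a point): Centre of the turret's 192 mm aluminium disc, 56 mm high; fixed to the base, so it does not turn. Six bottle places, all alike (bottle tops 139 mm high, reaching out to 88 mm from the axis), click positions 60 degrees apart, no end stop. The locking position cannot be seen: it lies one, two or three clicks clockwise (seen from above) from the start.
- knob_grip (a point): Point on the turning axis 168 mm above the worktop: TCP height for gripping the knob. Fixed to the base, axes as the base's. The knob is a black upright hexagon, 38 mm across flats (each 22 mm wide), from 152 to 180 mm high, on a 16 mm stem. At every click two flats face the base's +x and -x: grip with the fingers closing along the base's x axis or that turned by a multiple of 60 degrees.
- knob_top (a point): Top of the knob's small cap, on the axis, 182 mm above the worktop; fixed to the base. Turning the knob takes about 0.3 N m (grip with 30 N or more). Let go less than half-way to the next click, the turret springs back; let go beyond half-way, it springs on and seats itself at the next click in a second or two.
- lock_top (a point): Centre of the top face of the steel lock button, a 30 mm disc 8 mm thick on an 11 mm shaft above a 22 mm wide grey sleeve, 113 mm from the turning axis on the base's -x side. Top face 124 mm above the worktop when out, 106 mm when fully in.
- lock (a joint): Travel of the lock button downward in m: 0 out (start), 0.018 fully in. It moves stiffly (about 3 N) and stays where it is left. Elsewhere than at the locking position a hidden flange stops its pin at about 0.004; with the turret seated in the locking position it goes to a hard stop at 0.018. A button left resting on the flange does not hinder the turret.
- mug: White mug, 78 mm across and 97 mm high, standing on the worktop; origin at the centre of its underside. Bystander.
- stapler: Red stapler, 64x116x37 mm; origin at the centre of its underside. Bystander.
- carton: White upright tablet carton, 51x63x100 mm; origin at the centre of its underside. Bystander.
- label_roll: Roll of blank white labels, 72 mm across and 45 mm high; origin at the centre of its underside. Bystander.

How it is judged:
By the outcome, as a careful person would: the job done as asked, in the order asked, and still so for the second after the job is handed in, with the robot touching nothing.
It also fails if it takes over 72 s, if anything falls off the work surface, if the arm or the gripper's body presses on something with over 40 N, if the wrist force passes 120 N, or if a joint passes its speed limit or range.

## Robot

A 7-joint arm with a two-finger parallel gripper is mounted at the origin on a cart in front of the work surface, level with it; the furniture and walls round the work are solid. World frame = base frame: x ahead of the robot, y to its left, z up, the work surface at z = 0. Lengths are in m, angles in rad, forces in N, time in s.
With the tool pointing down it reaches from about 0.4 to 0.85 m from the base axis. Payload 4.5 kg.
Tool frame: the origin (TCP) lies between the finger pads, 19 mm behind the fingertips; this is the grasp point; z points along the fingers, y is the line along which they close (so a half turn about z gives the same grasp; the last joint's range is limited). The gripper opens to 88 mm and grips with 3 to 60 N. Pads are 18 mm wide; open, the fingers measure 123 mm over their backs; the gripper's body (75 mm by 187 mm) begins 45 mm behind the grasp point.
Start: joints at [1.247, 0.689, -0.195, 1.565, 0.157, 0.902, -0.215], TCP at [0.219, -0.585, 0.257] pointing down, gripper open.
Joint ranges: [-3.01, 3.01], [-0.46, 2.08], [-1.47, 1.51], [0.13, 2.56], [-1, 4.14], [0.04, 2.09], [-2.66, 2.66]. Speed limits (rad/s): [2.57, 2.57, 3.14, 3.14, 3.14, 3.14, 3.14].

## Interface

Orientations are given as a unit quaternion [x, y, z, w].
In Python, from plant import ctrl gives the robot as it stands.
- The arm moves only by the tool run_rows, called as name(argument=value, ...) on one line, values as JSON. Schema: {"type":"object","properties":{"steps":{"type":"array","items":{"type":"number"},"minItems":5,"maxItems":40},"clamp_n":{"type":"number"},"only":{"type":"string"},"quiet":{"type":"boolean"},"lines":{"type":"string"}},"required":["steps"],"additionalProperties":false}. steps is one flat list of numbers that holds 1 to 8 rows one after another, with no inner brackets; each row has 5 numbers: the opening from 0.0 (shut) to 1.0 (fully open), then dx, dy, dz in shares of the most that a row can go, 1 being 62.5 mm, then a turn about the tool's z in units of 0.25 rad; each row shifts and turns the commanded pose from where the row before left it, along the tool's axes as they then stand; what a row does not reach is not made up. A row lasts 1/8 s, in which the tool goes at most 0.0625 m and 0.188 rad, less where a joint would pass 70% of its speed; a pose out of reach is approached as far as the arm can. The fingers move at their own pace and stop on an object; clamp_n is the grip in N (left out, the last holds). Time passes only in rows, so rows that do not move let the fingers close. The tool returns the time, the measured TCP pose, the force, the opening and the grip force at its end. only (a regular expression) keeps the lines of the reply that match it, lines (a string "A,B") keeps lines A to B, and quiet returns only ok. Input that does not fit is refused with a message, and nothing moves.
- ctrl.sense(): the state, without advancing time (a new reading comes with each control period).
- ctrl.snapshot(name): name is "scene" or "top"; returns a dict with "img" (480x640x3 uint8, red, green, blue), "intrinsics" (3x3 intrinsics, pixels), "world_from_camera" (4x4, takes a point from camera to world coordinates). Camera axes: x right, y up, looking along -z (the intrinsics and any distortion apply to the point x, -y, -z); pixel columns grow to the right and rows downward; lengths in m; the calibration is good to about 2 mm. A picture is of the moment at which its call begins. There is no depth.
- ctrl.sign_off(): hands the job in; it is judged then, once.
The state is a dict: "t": time; "joint_positions": joint angles; "qd": joint speeds; "joint_efforts": joint torques, N m; "tcp_pos": TCP position; "ee_rot": TCP orientation; "contact_force": force on the tool from outside, world axes, zero at the start; "wrist_torque": the same for the moment, N m; "opening": opening from 0.0 (shut) to 1.0 (fully open); "finger_force": force on a finger pad.
Only numpy, scipy, OpenCV 4.12 (cv2) and the standard library are available. Lean on these libraries where they do the work, as an engineer would, in place of code of your own. Each camera call takes 0.05 s, during which the arm holds its last target. There are 200 camera calls.

## Working session

There is one attempt and no reset: what is moved stays moved. The work goes in short steps, Python scripts to look and compute and a tool call to move; the robot and the scene stay as the last step left them, time stands still between calls to the robot, and variables do not carry over. Pictures are saved under pics/ and viewed, at most 10 in all, crops included, and the job is handed in when it is done.

```bash
mkdir -p pics; ls; python3 - <<'E'
from plant import ctrl
import cv2
for n in("scene","top"):
    s=ctrl.snapshot(n);cv2.imwrite(f"pics/{n}0.png",s["img"][:,:,::-1]);print(s["intrinsics"],s["world_from_camera"].round(4) if hasattr(s["world_from_camera"],'round') else s["world_from_camera"],[k for k in s])
print(ctrl.sense())
E
```

```text
pics
plant.py
[[503.59779084   0.         320.00682474]
 [  0.         503.59779084 243.01025164]
 [  0.           0.           1.        ]] [[-8.955e-01  2.496e-01 -3.685e-01  1.281e-01]
 [-4.451e-01 -5.007e-01  7.424e-01  8.473e-01]
 [ 8.000e-04  8.288e-01  5.595e-01  7.719e-01]
 [ 0.000e+00  0.000e+00  0.000e+00  1.000e+00]] ['img', 'intrinsics', 'world_from_camera']
[[526.83789598   0.         307.69425756]
 [  0.         526.83789598 239.89555707]
 [  0.           0.           1.        ]] [[-0.0027  0.9904 -0.1384  0.3431]
 [-1.     -0.0015  0.0089  0.0352]
 [ 0.0086  0.1384  0.9903  1.431 ]
 [ 0.      0.      0.      1.    ]] ['img', 'intrinsics', 'world_from_camera']
{'t': 0.1, 'joint_positions': array([ 1.24678834,  0.68990211, -0.19452316,  1.56622692,  0.1573438 ,
        0.90251102, -0.21511624]), 'qd': array([ 9.20791222e-05, -2.65623412e-03, -7.26376779e-04, -6.76309273e-04,
        9.48981242e-04,  9.09341165e-06,  1.55785257e-04]), 'joint_efforts': array([-4.24235623e-03, -5.28502679e+01, -1.27166301e+00, -1.53838313e+01,
       -5.24971692e-02,  2.00704671e-03,  2.93520122e-05]), 'tcp_pos': array([ 0.2186544 , -0.58493481,  0.25669255]), 'ee_rot': array([ 9.84031153e-01,  1.77994405e-01, -2.21871269e-04, -7.95554593e-04]), 'contact_force': array([-0.28941741, -0.3863866 , -0.02238826]), 'wrist_torque': array([-0.01728116,  0.0024341 ,  0.01495718]), 'finger_force': 0.0, 'opening': 0.9977903146828315}
```

View pics/scene0.png

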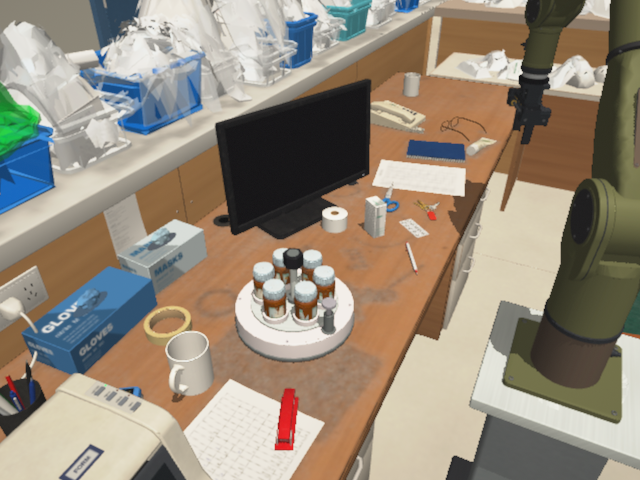

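View pics/top0.png

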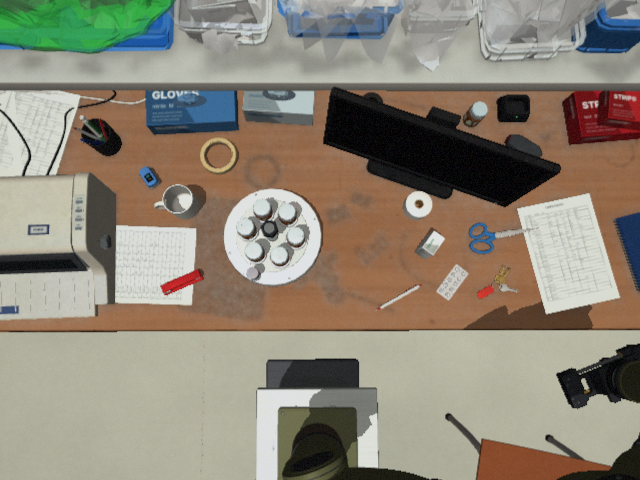

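The scene view shows the carousel with its knob near (292,258) and its lock button near (328,305). In the top view the knob is near (269,229) and the button near (254,272). I'll zoom in on both.

```bash
python3 - <<'E'
import cv2,numpy as np
a=cv2.imread("pics/scene0.png")[235:365,225:365];b=cv2.imread("pics/top0.png")[180:295,215:330]
a=cv2.resize(a,(420,390),interpolation=cv2.INTER_CUBIC);b=cv2.resize(b,(380,380),interpolation=cv2.INTER_CUBIC)
c=np.zeros((390,800,3),np.uint8);c[:,:420]=a;c[:380,420:]=b
cv2.imwrite("pics/crop.png",c)
E
```

```text
(no output)
```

View pics/crop.png

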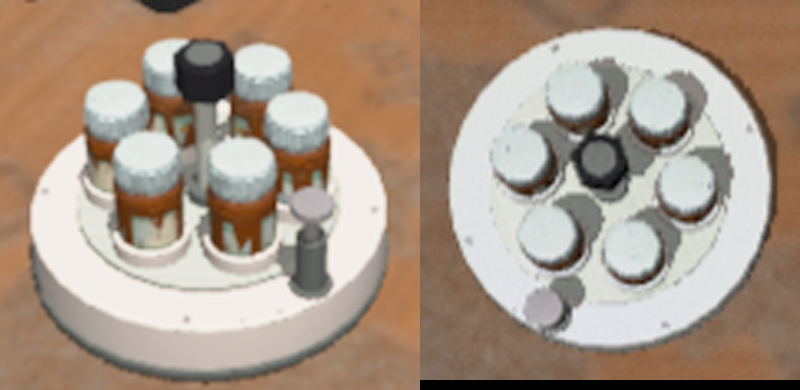

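In the crop the knob cap is at scene (294,253) and top (269.5,228.7). The button face is at scene (329.3,302.7) and top (252.5,273.2).

```bash
cat > h.py <<'E'
import numpy as np
from plant import ctrl
from scipy.spatial.transform import Rotation as R
def ray(s,p,z):
    K=np.array(s["intrinsics"]);T=np.array(s["world_from_camera"])
    d=np.linalg.inv(K)@[p[0],p[1],1];d=T[:3,:3]@(d*[1,-1,-1]);o=T[:3,3]
    return (o+d*(z-o[2])/d[2])[:2]
def go(target,ydir=None):
    s=ctrl.sense();r=R.from_quat(s["ee_rot"]);M=r.as_matrix()
    print("tool d",(M.T@(np.array(target)-s["tcp_pos"])).round(4),"tcp",s["tcp_pos"].round(4),"tool x,y ang",np.degrees(np.arctan2(M[1,:2],M[0,:2])).round(1),"z",M[:,2].round(3),"q7",s["joint_positions"].round(2)[[0,6]])
E
python3 - <<'E'
from h import *
import cv2
S=ctrl.snapshot("scene");T=ctrl.snapshot("top")
for n,s,k,b in(("scene",S,(294,253),(329.3,302.7)),("top",T,(269.5,228.7),(252.5,273.2))):
    K=ray(s,k,.182);B=ray(s,b,.124);d=B-K
    print(n,K.round(4),B.round(4),np.linalg.norm(d).round(4),np.degrees(np.arctan2(-d[1],-d[0])).round(1))
    h=cv2.cvtColor(s["img"],cv2.COLOR_RGB2HSV);m=((h[...,1]<60)&(h[...,2]>90)).astype(np.uint8)
    m=cv2.morphologyEx(m,cv2.MORPH_OPEN,np.ones((3,3)))
    c=[c for c in cv2.findContours(m,0,1)[0] if cv2.pointPolygonTest(c,(240. if n=="scene" else 232.,308. if n=="scene" else 250.),False)>=0]
    if c:
        q=cv2.convexHull(c[0])[:,0]
        P=np.array([ray(s,p,.05) for p in q]);A=np.c_[2*P,np.ones(len(P))];x=np.linalg.lstsq(A,(P**2).sum(1),rcond=None)[0]
        print(" housing",x[:2].round(4),np.sqrt(x[2]+x[:2]@x[:2]).round(4))
    for nm,p,z in (("monitor/rollTop",(418,205),.04),("mug",(178,198),.097),("monL",(328,90),.3),("monbase",(370,170),0.02),("carton",(431,243),.1),("monR",(500,205),.05)):
        if n=="top":print(nm,ray(s,p,z).round(3))
go([0,0,0])
E
```

```text
scene [0.5479 0.1207] [0.4457 0.1664] 0.1119 -24.1
 housing [0.5589 0.1137] 0.1611
top [0.5449 0.1155] [0.4425 0.1606] 0.1119 -23.8
 housing [0.5455 0.1166] 0.1306
monitor/rollTop [ 0.632 -0.275]
mug [0.639 0.357]
monL [ 0.843 -0.022]
monbase [ 0.735 -0.15 ]
carton [ 0.521 -0.292]
monR [ 0.63  -0.493]
tool d [ 1.000e-04 -6.244e-01  2.576e-01] tcp [ 0.2187 -0.5851  0.2569] tool x,y ang [ 20.5 -69.5] z [-0.     0.001 -1.   ] q7 [ 1.25 -0.22]
```

Careful with the scale: shifts go in shares of 62.5 mm and turns go in units of 0.25 rad. That gives: -0.18 rad is -0.72.

```bash
python3 -c "
from h import *
go([.546,.1175,.26])"
```

```text
tool d [ 0.5526 -0.5435 -0.0025] tcp [ 0.2187 -0.5851  0.2569] tool x,y ang [ 20.5 -69.5] z [-0.     0.001 -1.   ] q7 [ 1.25 -0.22]
```

run_rows(steps=[1, 0, 0, 0, -0.72, 1, 0, 0, 0, -0.72, 1, 0, 0, 0, -0.72, 1, 0, 0, 0, -0.72, 1, 0, 0, 0, -0.72, 1, 0, 0, 0, -0.72, 1, 0, 0, 0, -0.72, 1, 0, 0, 0, -0.72])

```text
t: 1.2
tcp_pos: [0.2187, -0.5853, 0.2572]
ee_rot: [0.62, 0.784, 0.0, -0.0]
contact_force: [0.1, 1.2, -0.6]
opening: 0.998
finger_force: 0.0
```

```bash
python3 -c "
from h import *
go([.546,.1175,.26])"
```

```text
tool d [ 0.6084  0.4806 -0.0027] tcp [ 0.2187 -0.5853  0.2572] tool x,y ang [103.3  13.3] z [-0.  0. -1.] q7 [1.46 0.95]
```

To row units: 0.044 m is 0.704, 0.034 m is 0.544.

run_rows(steps=[1, 0.704, 0.544, 0, 0, 1, 0.704, 0.544, 0, 0, 1, 0.704, 0.544, 0, 0, 1, 0.704, 0.544, 0, 0, 1, 0.704, 0.544, 0, 0, 1, 0.704, 0.544, 0, 0, 1, 0.704, 0.544, 0, 0])

```text
t: 2.08
tcp_pos: [0.3821, -0.2303, 0.2575]
ee_rot: [0.623, 0.782, 0.0, 0.0]
contact_force: [0.7, 0.3, 0.3]
opening: 1.0
finger_force: 0.0
```

```bash
python3 -c "
from h import *
go([.546,.1175,.26])"
```

```text
tool d [ 0.3021  0.2378 -0.0025] tcp [ 0.3821 -0.2303  0.2575] tool x,y ang [103.  13.] z [ 0.001 -0.    -1.   ] q7 [0.83 0.18]
```

To row units: 0.044 m is 0.704, 0.038 m is 0.608.

run_rows(steps=[1, 0.704, 0.56, 0, 0, 1, 0.704, 0.56, 0, 0, 1, 0.704, 0.544, 0, 0, 1, 0.704, 0.544, 0, 0, 1, 0.704, 0.544, 0, 0, 1, 0.704, 0.544, 0, 0, 1, 0.608, 0.512, 0, 0])

```text
t: 2.95
tcp_pos: [0.5459, 0.1181, 0.2574]
ee_rot: [0.622, 0.783, 0.0, 0.0]
contact_force: [0.4, -0.1, 0.2]
opening: 0.997
finger_force: 0.0
```

run_rows(steps=[1, 0, 0, 0, -0.72, 1, 0, 0, 0, -0.72, 1, 0, 0, 0, -0.72, 1, 0, 0, 0, -0.72, 1, 0, 0, 0, -0.72, 1, 0, 0, 0, -0.72, 1, 0, 0, 0, -0.72, 1, 0, 0, 0, -0.72])

```text
t: 3.95
tcp_pos: [0.5454, 0.1157, 0.2572]
ee_rot: [-0.051, 0.999, -0.0, -0.0]
contact_force: [-0.4, 0.5, -0.3]
opening: 0.997
finger_force: 0.0
```

```bash
python3 -c "
from h import *
go([.546,.1175,.168])"
```

```text
tool d [-0.0008  0.0017  0.0892] tcp [0.5454 0.1157 0.2572] tool x,y ang [-174.2   95.8] z [-0. -0. -1.] q7 [0.23 0.7 ]
```

To row units: 0.03 m is 0.48, 0.029 m is 0.464.

run_rows(steps=[1, 0, 0.016, 0.48, 0, 1, 0, 0, 0.48, 0, 1, 0, 0, 0.464, 0, 1, 0, 0, 0, 0])

```text
t: 4.45
tcp_pos: [0.5441, 0.1161, 0.1666]
ee_rot: [-0.048, 0.999, -0.001, -0.002]
contact_force: [-0.5, 0.2, 0.2]
opening: 1.0
finger_force: 0.0
```

run_rows(steps=[0.4, 0, 0, 0, 0, 0.4, 0, 0, 0, 0, 0.4, 0, 0, 0, 0, 0.4, 0, 0, 0, 0, 0, 0, 0, 0, 0, 0, 0, 0, 0, 0], clamp_n=10)

```text
t: 5.2
tcp_pos: [0.5454, 0.1169, 0.1686]
ee_rot: [-0.048, 0.999, -0.0, 0.0]
contact_force: [-0.4, -0.9, 0.9]
opening: 0.432
finger_force: 9.9
```

```bash
python3 -c "
from h import *
import cv2
go([.546,.1175,.168])
a=ctrl.snapshot('scene')['img'][190:370,200:400,::-1]
b=ctrl.snapshot('top')['img'][160:310,200:350,::-1]
cv2.imwrite('pics/g1.png',np.hstack([cv2.resize(a,(400,360)),cv2.resize(b,(360,360))]))"
```

```text
tool d [-0.0007  0.0006  0.0006] tcp [0.5454 0.1169 0.1686] tool x,y ang [-174.5   95.5] z [ 0. -0. -1.] q7 [0.18 0.58]
```

View pics/g1.png

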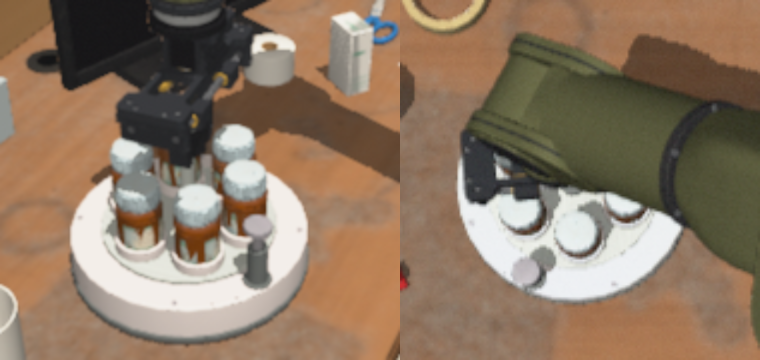

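The picture shows the fingers round the knob, and the opening of 0.432 (38 mm) confirms the grip is across flats. I'll grip harder and turn one click clockwise.

run_rows(steps=[0, 0, 0, 0, 0, 0, 0, 0, 0, 0.6, 0, 0, 0, 0, 0.6, 0, 0, 0, 0, 0.6, 0, 0, 0, 0, 0.6, 0, 0, 0, 0, 0.6, 0, 0, 0, 0, 0.6, 0, 0, 0, 0, 0.588], clamp_n=45)

```text
t: 6.3
tcp_pos: [0.5474, 0.1216, 0.1686]
ee_rot: [0.458, 0.889, 0.005, 0.0]
contact_force: [7.0, 8.9, -8.6]
opening: 0.426
finger_force: 45.3
```

run_rows(steps=[0, 0, 0, 0, 0, 0, 0, 0, 0, 0])

```text
t: 6.55
tcp_pos: [0.5475, 0.1216, 0.1686]
ee_rot: [0.457, 0.89, 0.005, 0.0]
contact_force: [6.7, 7.2, -7.2]
opening: 0.427
finger_force: 45.0
```

```bash
python3 -c "
from h import *
go([.546,.1175,.168])"
```

```text
tool d [-0.0025 -0.0036  0.0005] tcp [0.5475 0.1216 0.1686] tool x,y ang [125.6  35.6] z [ 0.005  0.008 -1.   ] q7 [ 0.04 -0.27]
```

To row units: -0.03 m is -0.48, -0.175 rad is -0.7.

run_rows(steps=[0.8, 0, 0, 0, 0, 0.8, 0, 0, 0, 0, 0.8, 0, 0, 0, 0, 0.8, 0, 0, -0.48, 0, 0.8, 0, 0, -0.48, 0, 0.4, 0, 0, 0, -0.7, 0.2, 0, 0, 0, -0.7, 0, 0, 0, 0, -0.696], clamp_n=20)

```text
t: 7.55
tcp_pos: [0.5451, 0.1165, 0.2285]
ee_rot: [0.209, 0.978, -0.0, 0.0]
contact_force: [-0.1, 0.4, -0.5]
opening: 0.486
finger_force: 0.0
```

```bash
python3 -c "
from h import *
go([.442,.1655,.155])"
```

```text
tool d [0.1142 0.0025 0.0734] tcp [0.5451 0.1165 0.2285] tool x,y ang [155.9  65.9] z [-0.    -0.001 -1.   ] q7 [0.15 0.23]
```

To row units: 0.057 m is 0.912, 0.035 m is 0.56.

run_rows(steps=[0, 0.912, 0.016, 0, 0, 0, 0.912, 0.016, 0, 0, 0, 0, 0, 0.56, 0, 0, 0, 0, 0.48, 0, 0, 0, 0, 0, 0])

```text
t: 8.18
tcp_pos: [0.4413, 0.1651, 0.1622]
ee_rot: [0.212, 0.977, -0.002, -0.001]
contact_force: [-0.3, 0.3, 0.7]
opening: 0.006
finger_force: 0.0
```

```bash
python3 -c "
from h import *
import cv2
go([.442,.1655,.143])
a=ctrl.snapshot('scene')['img'][190:370,200:400,::-1]
b=ctrl.snapshot('top')['img'][160:310,200:350,::-1]
cv2.imwrite('pics/g2.png',np.hstack([cv2.resize(a,(400,360)),cv2.resize(b,(360,360))]))"
```

```text
tool d [-0.0006  0.0007  0.0192] tcp [0.4413 0.1651 0.1622] tool x,y ang [155.6  65.6] z [-0.003 -0.002 -1.   ] q7 [-0.05 -0.15]
```

View pics/g2.png

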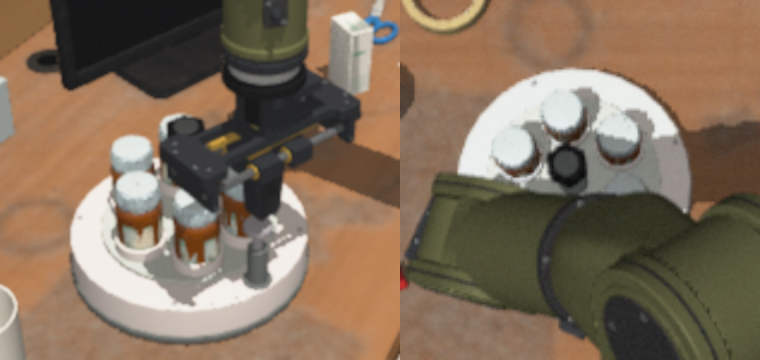

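The closed fingertips are right above the button, at crop (260,230) in the scene view. The bottles sit in their click pattern.

To row units: 0.01 m is 0.16, 0.006 m is 0.096.

run_rows(steps=[0, 0, 0, 0.16, 0, 0, 0, 0, 0.096, 0, 0, 0, 0, 0, 0])

```text
t: 8.65
tcp_pos: [0.4423, 0.1659, 0.1472]
ee_rot: [0.212, 0.977, -0.0, -0.0]
contact_force: [-0.1, -0.1, 0.2]
opening: 0.007
finger_force: 0.0
```

run_rows(steps=[0, 0, 0, 0.048, 0, 0, 0, 0, 0, 0])

```text
t: 8.9
tcp_pos: [0.4424, 0.166, 0.1443]
ee_rot: [0.212, 0.977, -0.0, 0.0]
contact_force: [-0.1, 0.3, 0.2]
opening: 0.002
finger_force: 0.0
```

run_rows(steps=[0, 0, 0, 0.048, 0, 0, 0, 0, 0, 0])

```text
t: 9.15
tcp_pos: [0.4424, 0.1661, 0.1413]
ee_rot: [0.212, 0.977, -0.0, 0.0]
contact_force: [-1.0, 1.2, -0.0]
opening: 0.007
finger_force: 0.0
```

To row units: 0.002 m is 0.032.

run_rows(steps=[0, 0, 0, 0.032, 0, 0, 0, 0, 0, 0])

```text
t: 9.4
tcp_pos: [0.4424, 0.1661, 0.1393]
ee_rot: [0.212, 0.977, -0.0, 0.0]
contact_force: [-0.2, 0.1, -0.1]
opening: 0.005
finger_force: 0.1
```

run_rows(steps=[0, 0, 0, 0.032, 0, 0, 0, 0, 0, 0])

```text
t: 9.65
tcp_pos: [0.4424, 0.1661, 0.1383]
ee_rot: [0.212, 0.977, -0.0, 0.001]
contact_force: [-2.4, -2.4, 12.3]
opening: 0.005
finger_force: 6.3
```

run_rows(steps=[0, 0, 0, 0.016, 0, 0, 0, 0, 0, 0])

```text
t: 9.9
tcp_pos: [0.4424, 0.1661, 0.138]
ee_rot: [0.212, 0.977, -0.0, 0.001]
contact_force: [-3.5, -2.5, 20.8]
opening: 0.007
finger_force: 10.5
```

It's blocked at about 4 mm with the force rising past 12 N, so I'll stop pressing here. Next is back to the knob for another click.

To row units: -0.06 m is -0.96, -0.057 m is -0.912, -0.175 rad is -0.7.

run_rows(steps=[0, 0, 0, -0.48, 0, 0, 0, 0, -0.96, 0, 0.5, -0.912, -0.032, 0, 0, 1, -0.912, -0.032, 0, 0, 1, 0, 0, 0, -0.7, 1, 0, 0, 0, -0.7, 1, 0, 0, 0, -0.696, 1, 0, 0, 0, 0])

```text
t: 10.9
tcp_pos: [0.5443, 0.1149, 0.2259]
ee_rot: [-0.048, 0.999, 0.0, -0.001]
contact_force: [-0.2, 0.4, 0.6]
opening: 0.665
finger_force: 0.0
```

```bash
python3 -c "
from h import *
go([.547,.119,.168])"
```

```text
tool d [-0.0032  0.0038  0.0579] tcp [0.5443 0.1149 0.2259] tool x,y ang [-174.6   95.4] z [-0.001  0.    -1.   ] q7 [0.22 0.65]
```

To row units: 0.038 m is 0.608, 0.02 m is 0.32.

run_rows(steps=[1, -0.048, 0.064, 0.32, 0, 1, 0, 0, 0.608, 0, 1, 0, 0, 0, 0, 0.4, 0, 0, 0, 0, 0, 0, 0, 0, 0, 0, 0, 0, 0, 0, 0, 0, 0, 0, 0, 0, 0, 0, 0, 0], clamp_n=45)

```text
t: 11.9
tcp_pos: [0.5473, 0.1182, 0.1685]
ee_rot: [-0.048, 0.999, -0.001, 0.0]
contact_force: [0.7, -7.5, 4.5]
opening: 0.459
finger_force: 3.3
```

```bash
python3 -c "
from h import *
go([.547,.119,.168])"
```

```text
tool d [0.0002 0.0008 0.0005] tcp [0.5473 0.1182 0.1685] tool x,y ang [-174.5   95.5] z [ 0.    -0.003 -1.   ] q7 [0.18 0.57]
```

run_rows(steps=[0, 0, 0, 0, 0.6, 0, 0, 0, 0, 0.6, 0, 0, 0, 0, 0.6, 0, 0, 0, 0, 0.6, 0, 0, 0, 0, 0.6, 0, 0, 0, 0, 0.6, 0, 0, 0, 0, 0.588, 0, 0, 0, 0, 0])

```text
t: 12.9
tcp_pos: [0.5488, 0.1199, 0.1685]
ee_rot: [0.458, 0.889, 0.001, 0.001]
contact_force: [5.3, 1.3, -4.3]
opening: 0.427
finger_force: 44.7
```

```bash
python3 -c "
from h import *
go([.547,.119,.168])"
```

```text
tool d [ 0.0003 -0.002   0.0004] tcp [0.5488 0.1199 0.1685] tool x,y ang [125.5  35.5] z [ 0.003  0.001 -1.   ] q7 [ 0.04 -0.28]
```

To row units: -0.03 m is -0.48, -0.175 rad is -0.7.

run_rows(steps=[0.8, 0, 0, 0, 0, 0.8, 0, 0, 0, 0, 0.8, 0, 0, 0, 0, 0.8, 0, 0, -0.48, 0, 0.8, 0, 0, -0.48, 0, 0.4, 0, 0, 0, -0.7, 0, 0, 0, 0, -0.7, 0, 0, 0, 0, -0.696], clamp_n=20)

```text
t: 13.9
tcp_pos: [0.5469, 0.1194, 0.2286]
ee_rot: [0.208, 0.978, -0.0, 0.0]
contact_force: [-0.3, 0.1, -0.7]
opening: 0.486
finger_force: 0.0
```

```bash
python3 -c "
from h import *
go([.442,.1655,.155])"
```

```text
tool d [ 0.1146 -0.0006  0.0735] tcp [0.5469 0.1194 0.2286] tool x,y ang [155.9  65.9] z [ 0. -0. -1.] q7 [0.16 0.22]
```

run_rows(steps=[0, 0.928, 0, 0, 0, 0, 0.912, 0, 0, 0, 0, 0, 0, 0.56, 0, 0, 0, 0, 0.48, 0, 0, 0, 0, 0.32, 0, 0, 0, 0, 0.064, 0, 0, 0, 0, 0, 0])

```text
t: 14.78
tcp_pos: [0.4424, 0.1672, 0.1397]
ee_rot: [0.211, 0.977, 0.0, 0.0]
contact_force: [0.9, -0.3, -0.0]
opening: 0.007
finger_force: 0.0
```

run_rows(steps=[0, 0, 0, 0.016, 0, 0, 0, 0, 0, 0])

```text
t: 15.02
tcp_pos: [0.4427, 0.1671, 0.139]
ee_rot: [0.211, 0.977, 0.0, 0.001]
contact_force: [0.1, -0.2, -0.8]
opening: 0.007
finger_force: 0.0
```

run_rows(steps=[0, 0, 0, 0.016, 0, 0, 0, 0, 0, 0])

```text
t: 15.28
tcp_pos: [0.4427, 0.1671, 0.1377]
ee_rot: [0.211, 0.977, 0.0, 0.0]
contact_force: [-0.2, 0.3, 3.1]
opening: 0.004
finger_force: 1.4
```

Only 3 N at 0.1377, lower than where it was blocked before. I'll carry on gently.

run_rows(steps=[0, 0, 0, 0.016, 0, 0, 0, 0, 0, 0])

```text
t: 15.52
tcp_pos: [0.4427, 0.1671, 0.1365]
ee_rot: [0.211, 0.977, 0.0, 0.0]
contact_force: [1.6, -0.5, 2.9]
opening: -0.002
finger_force: 1.3
```

run_rows(steps=[0, 0, 0, 0.016, 0, 0, 0, 0, 0, 0])

```text
t: 15.78
tcp_pos: [0.4426, 0.1671, 0.1354]
ee_rot: [0.211, 0.977, 0.0, 0.0]
contact_force: [1.9, -0.5, 1.4]
opening: 0.009
finger_force: 1.0
```

run_rows(steps=[0, 0, 0, 0.032, 0, 0, 0, 0, 0.032, 0, 0, 0, 0, 0.032, 0, 0, 0, 0, 0.032, 0, 0, 0, 0, 0, 0])

```text
t: 16.4
tcp_pos: [0.4419, 0.1669, 0.1271]
ee_rot: [0.211, 0.977, -0.0, -0.0]
contact_force: [1.0, 0.1, 1.7]
opening: 0.004
finger_force: 0.5
```

run_rows(steps=[0, 0, 0, 0.016, 0, 0, 0, 0, 0.016, 0, 0, 0, 0, 0, 0])

```text
t: 16.77
tcp_pos: [0.4419, 0.1669, 0.1252]
ee_rot: [0.211, 0.977, -0.0, -0.0]
contact_force: [0.2, 0.3, 0.2]
opening: 0.004
finger_force: 0.5
```

run_rows(steps=[0, 0, 0, 0.016, 0, 0, 0, 0, 0, 0])

```text
t: 17.02
tcp_pos: [0.4419, 0.1669, 0.125]
ee_rot: [0.211, 0.977, -0.0, 0.0]
contact_force: [-2.1, -0.8, 9.9]
opening: 0.007
finger_force: 5.3
```

run_rows(steps=[0, 0, 0, 0.016, 0, 0, 0, 0, 0, 0, 0, 0, 0, 0, 0])

```text
t: 17.4
tcp_pos: [0.4419, 0.1669, 0.1248]
ee_rot: [0.211, 0.977, -0.0, 0.001]
contact_force: [-2.6, -2.3, 19.8]
opening: 0.004
finger_force: 10.1
```

run_rows(steps=[0, 0, 0, -0.32, 0, 0, 0, 0, -0.8, 0, 0, 0, 0, -0.96, 0, 0, 0.8, 0, 0, 0, 0, 0.16, 0, -0.8, 0, 0, 0, 0, -0.8, 0, 0, 0, 0, 0, 0, 0, 0, 0, 0, 0])

```text
t: 18.4
tcp_pos: [0.3873, 0.1909, 0.3527]
ee_rot: [0.212, 0.977, -0.001, -0.0]
contact_force: [-0.0, -0.9, 0.1]
opening: 0.004
finger_force: 0.0
```

```bash
python3 -c "
from h import *
import cv2
a=ctrl.snapshot('scene')['img'][210:370,210:400,::-1]
cv2.imwrite('pics/g3.png',cv2.resize(a,(570,480),interpolation=cv2.INTER_CUBIC))"
```

```text
(no output)
```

View pics/g3.png

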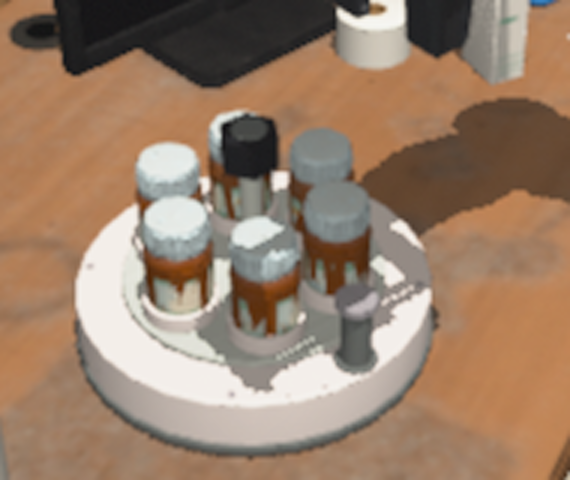

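The button face now sits right on its sleeve, at crop (355,300). The turret is seated and the arm is clear.

```bash
python3 -c "
from h import *
print(ctrl.sign_off())"
```

```text
the job is handed in; nothing more can be done
None
```

The carousel is locked: the button was blocked at the first click, then at the second click clockwise it went fully down to its hard stop and stayed there, and I handed the job in at about 18 s.

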